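Test the press pad of a freshly painted brain model and log it

ROBOT

A 6-joint arm with a two-finger parallel gripper is mounted at the origin on the work surface. World frame = base frame: x ahead of the robot, y to its left, z up, the work surface at z = 0. Lengths are in m, angles in rad, forces in N, time in s.
With the tool pointing down it reaches from about 0.25 to 0.725 m from the base axis. Payload 4 kg.
Tool frame: the origin (TCP) lies at the very end of the fingers, on their centre line; the grasp point (between the pads) lies 19 mm behind it; z points along the fingers, y is the line along which they close (so a half turn about z gives the same grasp; the last joint's range is limited). The gripper opens to 85 mm and grips with 20 to 120 N. Pads are 22 mm wide; open, the fingers measure 114 mm over their backs; the gripper's body (76 mm by 85 mm) begins 54 mm behind the grasp point. The pads swing forward as they close: fully open they stand 13 mm farther back than shut.
Start: joints at [0, 0.241, 0.005, 1.335, 0, 1.571], TCP at [0.5, -0, 0.231] pointing down, gripper open.
Joint ranges: [-2.72, 2.72], [-1.05, 1.87], [-1.09, 1.28], [-1.99, 2.15], [-1.42, 1.44], [-3.14, 3.14]. Speed limits (rad/s): [2.79, 2.79, 3.14, 3.14, 3.14, 3.14].

INTERFACE

Orientations are given as a unit quaternion [x, y, z, w].
In Python, from workcell import monitor, viewer, job gives the robot as it stands.
- The arm moves only by the tool arm_command, never from a script. Its argument "increments" is a list of rows, each an object of numbers: "dx", "dy", "dz": the shift along the tool's x, y, z in cm; "wx", "wy", "wz": the turn, a rotation vector about the tool's x, y, z in rad; "grip": the finger opening in cm, from 0 to 8.54. In form: [{"dx": .., "dy": .., "dz": .., "wx": .., "wy": .., "wz": .., "grip": ..}, ...]. A call has 1 to 10 rows; each row is the pose to reach, as a shift and turn from the pose commanded when the call began, along the tool's axes at that moment; what a row does not reach only later rows make up. A row lasts 1/10 s, in which the tool goes at most 50 mm and 8.59 degrees, less where a joint would pass 70% of its speed; a pose out of reach is approached as far as the arm can. A call with a gripper value outside its range is refused whole. The fingers move at their own pace and stop on an object; the grip force is fixed at half the most. Time passes only in rows, so rows that repeat a pose let the fingers close. It gives the time, the measured TCP pose, the force, the opening and the grip force at its end, in the units of the state.
- monitor.get_obs(): the state, without advancing time (a new reading comes with each control period).
- viewer.camera(name): name is "scene" or "side" or "wrist"; returns (picture, depth): 400x640x3 uint8, red, green, blue; 400x640 float32, m along the optical axis (not along the pixel's ray), 0 where there is no reading.
- viewer.get_calibration(name): a dict with "fovy" (degrees; the focal length in pixels is half the picture's height over the tangent of half this angle, whatever the lens; pixels are square), "cx", "cy" (the principal point, pixels), "view" (4x4, takes a point from world to camera coordinates). Camera axes: x right, y up, looking along -z (the intrinsics and any distortion apply to the point x, -y, -z); pixel columns grow to the right and rows downward; lengths in m; the calibration is good to about 2 mm. A picture is of the moment at which its call begins: read the wrist's pose just before it. get_calibration takes no time and is no camera call; for the wrist camera it gives the pose at the moment of the call.
- job.job_done(): hands the job in; it is judged then, once.
The state is a dict: "clock": time; "joint_pos": joint angles; "joint_vel": joint speeds; "tau": joint torques, N m; "eef_pos": TCP position; "tool_rot": TCP orientation; "ft_force": force on the tool from outside, world axes, zero at the start; "ft_torque": the same for the moment, N m; "grip_width": finger opening in m; "grasp_force": force on a finger pad.
Only numpy, scipy, OpenCV 4.12 (cv2) and the standard library are available. Lean on these libraries where they do the work, as an engineer would, in place of code of your own. Each camera call takes 0.05 s, during which the arm holds its last target. There are 200 camera calls.

TASK

Test the half-brain model that has the yellow press pad: with the fingertips press that pad lightly, more than half-way in, and let it spring back up; then press the green button on the tester box well in to log the result, and withdraw. The paint on the models is still wet, so touch nothing of any model but the yellow pad, do not shift or lift them, and leave the red button, the bottle and the paint tin alone.

Things in the scene. Friction and masses are not known exactly. Their poses are not given: they have to be found in the camera images.
- yellow_model: loose 0.5 kg half-brain teaching model, mauve-brown folded dome, flat underside on the table, 150 mm long (its x) x 104 mm wide (its y), crown 60 mm above the table; a round yellow press pad (44 mm across, 12 mm high, sprung) stands in the middle of the crown; the dome's paint is wet. The one whose pad is to be tested. Origin: centre of the underside, z up.
- yellow_shell: the freshly painted dome of the yellow-pad model, fixed to it, same origin and axes; no part of the robot may touch it.
- yellow_pad: the yellow round press pad, 44 mm across, on the vertical axis of its model; its top stands 12 mm above the crown (72 mm above the table) at rest.
- yellow_pad_top (a point): centre of the top face of the yellow pad; sinks with it.
- yellow_slide (a joint): how far the yellow pad is pressed straight down, m: 0 = up, 0.008 = stop. Sprung back by itself: about 0.8 N to start, 0.65 N per mm, 6 N at the stop; fully down its top is still 4 mm above the crown.
- blue_model: loose 0.5 kg half-brain teaching model, mauve-brown folded dome, flat underside on the table, 150 mm long (its x) x 104 mm wide (its y), crown 60 mm above the table; a round blue press pad (44 mm across, 12 mm high, sprung) stands in the middle of the crown; the dome's paint is wet. A bystander: leave it alone. Origin: centre of the underside, z up.
- white_model: loose 0.5 kg half-brain teaching model, mauve-brown folded dome, flat underside on the table, 150 mm long (its x) x 104 mm wide (its y), crown 60 mm above the table; a round white press pad (44 mm across, 12 mm high, sprung) stands in the middle of the crown; the dome's paint is wet. A bystander: leave it alone. Origin: centre of the underside, z up.
- tester: grey tester box fixed to the table, 75 mm (its x) x 165 mm (its y) x 35 mm high, white face plate on top with two round push buttons 90 mm apart along its y. Origin: centre of the underside.
- green_button_top (a point): centre of the top of the green push button, 38 mm across, 45 mm to the box's +y side; top 57 mm above the table at rest, 10 mm above its 54 mm wide black collar.
- green_button (a joint): how far the green button is pressed straight down, m: 0 = up, 0.006 = fully in. Springs back by itself; 1.5 N to start, 5 N when fully in.
- red_button_top (a point): centre of the top of the red push button, 38 mm across, 45 mm to the box's -y side; top 57 mm above the table at rest, 10 mm above its 54 mm wide black collar.
- red_button (a joint): how far the red button is pressed straight down, m: 0 = up, 0.006 = fully in. Springs back by itself; 1.5 N to start, 5 N when fully in.
- bottle: loose green bottle with white cap, 60 mm across, 160 mm tall, standing on the table beside the work; a bystander. Origin: centre of the underside.
- paint_tin: loose red paint tin with a yellow band, 72 mm across, 85 mm tall, standing on the table beside the work; a bystander. Origin: centre of the underside.

How it is judged:
By the outcome, as a careful person would: the job done as asked, in the order asked, and still so for the second after the job is handed in, with the robot touching nothing.
It also fails if it takes over 40 s, if anything falls off the work surface, if the arm or the gripper's body presses on something with over 40 N, if the wrist force passes 120 N, or if a joint passes its speed limit or range.

## Working session

There is one attempt and no reset: what is moved stays moved. The work goes in short steps, Python scripts to look and compute and a tool call to move; the robot and the scene stay as the last step left them, time stands still between calls to the robot, and variables do not carry over. Pictures are saved under pics/ and viewed, at most 10 in all, crops included, and the job is handed in when it is done.

Besides the shell and the picture viewer there is one more tool, called by a JSON object that holds its "method" and its "body", one argument or row to a line. arm_command: Moves the arm, as the interface text tells. Its arguments: {"type":"object","properties":{"increments":{"type":"array","items":{"type":"object","properties":{"dx":{"type":"number"},"dy":{"type":"number"},"dz":{"type":"number"},"wx":{"type":"number"},"wy":{"type":"number"},"wz":{"type":"number"},"grip":{"type":"number"}}}}},"required":["increments"]}

```bash
mkdir -p pics
cat > h.py <<'E'
import numpy as np, cv2
from workcell import monitor, viewer, job
def cloud(name):
    c=viewer.get_calibration(name); im,d=viewer.camera(name)
    f=200/np.tan(np.radians(c["fovy"])/2)
    v,u=np.mgrid[:400,:640]
    P=np.stack([(u-c["cx"])/f*d,-(v-c["cy"])/f*d,-d,np.ones_like(d)],-1)
    W=P@np.linalg.inv(np.array(c["view"])).T
    W=W[...,:3]; W[d==0]=np.nan
    return im,W,c
E
python3 - <<'E'
from h import *
o=monitor.get_obs(); print({k:np.round(v,3) for k,v in o.items()})
ims=[]
for n in("scene","side"):
    im,W,c=cloud(n); print({k:v for k,v in c.items() if k!="view"}, np.linalg.inv(c["view"])[:3,3].round(2))
    np.savez(f"{n}.npz",im=im,W=W); cv2.imwrite(f"pics/{n}.png",im[...,::-1])
E
```

```text
{'clock': np.float64(0.0), 'joint_pos': array([-0.   ,  0.241,  0.004,  1.335,  0.   ,  1.571]), 'joint_vel': array([-0.   ,  0.001, -0.001, -0.001,  0.   ,  0.002]), 'tau': array([ 1.0000e-03, -3.7232e+01,  2.5241e+01,  1.7000e-02,  0.0000e+00,
        0.0000e+00]), 'eef_pos': array([0.499, 0.   , 0.23 ]), 'tool_rot': array([ 0.707,  0.707, -0.001, -0.001]), 'ft_force': array([-0.056,  0.46 ,  0.145]), 'ft_torque': array([ 0.016, -0.014, -0.066]), 'grasp_force': np.float64(0.0), 'grip_width': np.float64(0.085)}
{'fovy': 49.28225375568907, 'cx': 327.9201070627635, 'cy': 200.5315096276478} [1.23 0.54 0.77]
{'fovy': 47.33218283098617, 'cx': 320.010762806312, 'cy': 198.91620487336795} [ 0.44 -0.98  0.74]
```

View pics/scene.png

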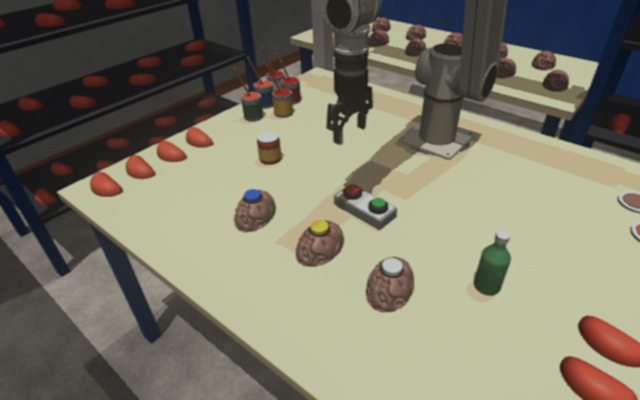

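View pics/side.png

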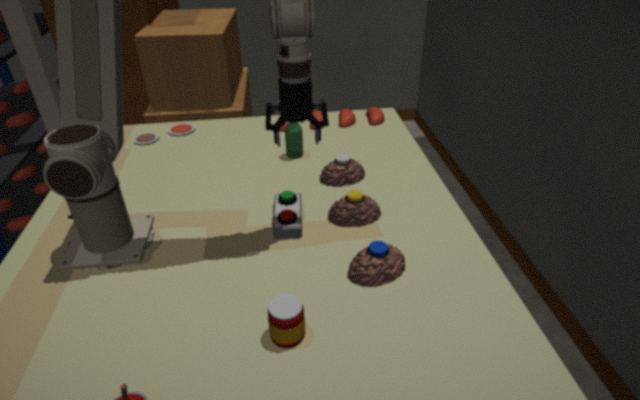

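The scene view shows the yellow pad at about (319,227), green button (378,204) and red (353,190). The side view shows yellow at (355,196), green (288,196) and red (288,216). Next I segment these by colour and compare both views.

Run:
```python
from h import *
print(viewer.get_calibration("scene").keys())
S={"scene":{"yel":(319,227),"green":(378,204),"red":(353,190),"white":(392,267),"blue":(252,196),"bottle":(491,265),"tin":(268,140)},
"side":{"yel":(355,196),"green":(288,196),"red":(288,216),"white":(343,159),"blue":(378,248),"bottle":(294,140),"tin":(286,302)}}
for n in S:
    z=np.load(n+".npz"); im,W=z["im"],z["W"]
    hsv=cv2.cvtColor(im,cv2.COLOR_RGB2HSV).astype(int)
    for k,(u,v) in S[n].items():
        h0=hsv[v,u]
        dh=np.abs(hsv[...,0]-h0[0]); dh=np.minimum(dh,180-dh)
        m=(dh<8)&(np.abs(hsv[...,1]-h0[1])<70)&(np.abs(hsv[...,2]-h0[2])<70)
        _,L=cv2.connectedComponents(m.astype(np.uint8),connectivity=4); m=L==L[v,u]
        P=W[m]; P=P[~np.isnan(P[:,0])]
        zt=np.percentile(P[:,2],90); T=P[P[:,2]>zt-.006]
        mid=(T[:,:2].min(0)+T[:,:2].max(0))/2
        print(n,k,h0,m.sum(),"pix",W[v,u].round(3),"ztop",zt.round(3),"mid",mid.round(3),"med",np.median(T,0).round(3),"ext",np.ptp(T[:,:2],axis=0).round(3))
```

```text
dict_keys(['fovy', 'cx', 'cy', 'view'])
scene yel [ 28 160 190] 197 pix [0.652 0.026 0.074] ztop 0.074 mid [0.648 0.021] med [0.648 0.021 0.073] ext [0.043 0.043]
scene green [ 63 137 145] 111 pix [0.476 0.078 0.057] ztop 0.059 mid [0.47  0.073] med [0.472 0.075 0.058] ext [0.034 0.035]
scene red [  4 166 112] 124 pix [ 0.469 -0.007  0.059] ztop 0.059 mid [ 0.462 -0.016] med [ 0.464 -0.015  0.057] ext [0.038 0.035]
scene white [ 90   3 195] 5 pix [0.655 0.233 0.074] ztop 0.073 mid [0.652 0.235] med [0.651 0.234 0.073] ext [0.006 0.005]
scene blue [112 164 176] 126 pix [ 0.666 -0.191  0.073] ztop 0.075 mid [ 0.661 -0.199] med [ 0.661 -0.198  0.073] ext [0.043 0.041]
scene bottle [58 86 77] 1238 pix [0.543 0.401 0.097] ztop 0.121 mid [0.518 0.399] med [0.523 0.402 0.124] ext [0.03  0.037]
scene tin [100   4 195] 20 pix [ 0.453 -0.343  0.087] ztop 0.087 mid [ 0.451 -0.364] med [ 0.45  -0.362  0.086] ext [0.024 0.041]
side yel [ 23 185 150] 125 pix [0.646 0.007 0.074] ztop 0.074 mid [0.647 0.019] med [0.646 0.017 0.073] ext [0.039 0.045]
side green [ 66 155 110] 90 pix [0.47  0.058 0.058] ztop 0.059 mid [0.468 0.067] med [0.468 0.066 0.057] ext [0.033 0.03 ]
side red [  1 189  70] 132 pix [ 0.464 -0.033  0.057] ztop 0.059 mid [ 0.462 -0.02 ] med [ 0.462 -0.024  0.058] ext [0.036 0.032]
side white [ 20   5 147] 28 pix [0.648 0.212 0.074] ztop 0.074 mid [0.645 0.223] med [0.645 0.221 0.073] ext [0.017 0.032]
side blue [109 206 134] 181 pix [ 0.657 -0.21   0.074] ztop 0.074 mid [ 0.659 -0.204] med [ 0.659 -0.205  0.072] ext [0.04  0.039]
side bottle [ 67 113  52] 339 pix [0.511 0.372 0.07 ] ztop 0.111 mid [0.51  0.192] med [0.517 0.38  0.112] ext [0.042 0.404]
side tin [ 50   5 148] 1 pix [ 0.44  -0.357  0.086] ztop 0.086 mid [ 0.44  -0.357] med [ 0.44  -0.357  0.086] ext [0. 0.]
```

Both views agree, with yellow at about (0.648, 0.020, 0.073) and green at about (0.470, 0.071, 0.058). The red-green spacing is about 90 mm, and heights and sizes match the spec. I'll move above the yellow pad with the fingers shut.

{"method": "arm_command", "body": {
  "increments": [
    {"dx":0.5,"dy":3.5,"dz":0.5,"grip":0},
    {"dx":1,"dy":7.5,"dz":1,"grip":0},
    {"dx":1.5,"dy":11.5,"dz":2,"grip":0},
    {"dx":2,"dy":14.9,"dz":4,"grip":0},
    {"dx":2,"dy":14.9,"dz":7,"grip":0},
    {"dx":2,"dy":14.9,"dz":8,"grip":0},
    {"dx":2,"dy":14.9,"dz":8,"grip":0},
    {"dx":2,"dy":14.9,"dz":8,"grip":0},
    {"dx":2,"dy":14.9,"dz":8,"grip":0},
    {"dx":2,"dy":14.9,"dz":8,"grip":0}
  ]
}}

```text
validation failed for argument at $.in...
```

Run:
```python
from h import *
o=monitor.get_obs(); print(o["clock"],o["eef_pos"].round(4),o["tool_rot"].round(3),o["ft_force"].round(2),o["grip_width"])
im,W,c=cloud("wrist"); np.savez("w1.npz",im=im,W=W); cv2.imwrite("pics/w1.png",im[...,::-1])
hsv=cv2.cvtColor(im,cv2.COLOR_RGB2HSV)
for n,lo,hi in(("yel",(18,120,90),(35,255,255)),("green",(50,100,60),(75,255,255))):
    m=(cv2.inRange(hsv,lo,hi)>0)&(W[...,2]<.08)&(W[...,2]>.045); P=W[m]
    if len(P): print(n,len(P),np.median(P,0).round(4),P.min(0).round(3),P.max(0).round(3))
s=cv2.imread
im2,W2,_=cloud("side"); cv2.imwrite("pics/s1.png",cv2.resize(im2[90:250,220:440,::-1],None,fx=3,fy=3))
```

```text
0.1 [ 0.4994 -0.      0.2305] [ 0.707  0.707 -0.001 -0.001] [0.67 0.3  0.03] 0.08540341087590182
yel 1611 [0.6467 0.0214 0.0724] [ 0.625 -0.004  0.049] [0.68  0.043 0.075]
green 1237 [0.4676 0.0724 0.0572] [0.45  0.055 0.054] [0.486 0.091 0.06 ]
```

View pics/w1.png

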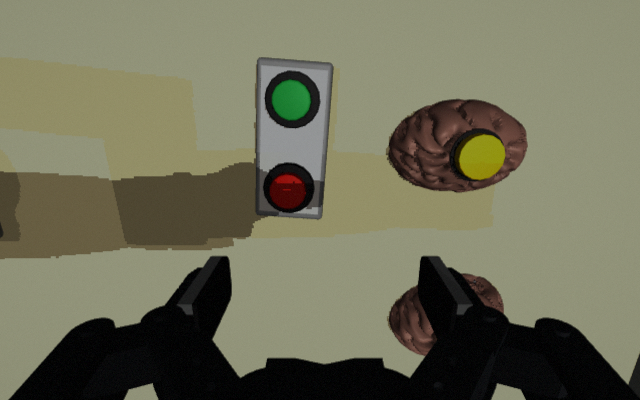

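View pics/s1.png

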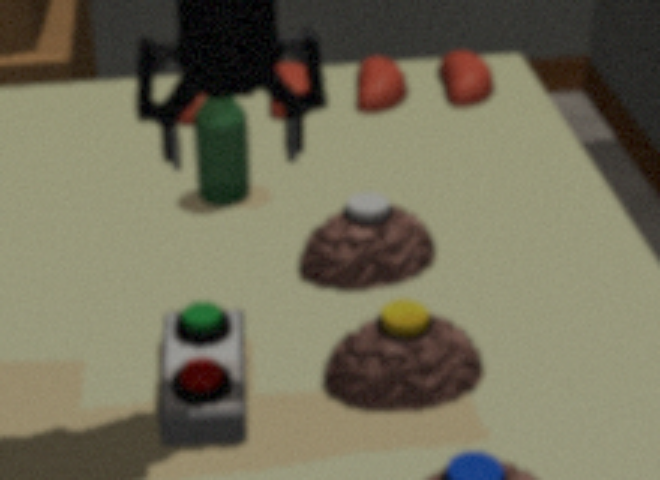

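The move was refused on format, so nothing moved. The start-pose wrist view shows yellow at (480,157), green at (292,99) and red at (289,187). It refines the positions to yellow (0.647, 0.021) and green (0.468, 0.072). I'll retry with every field filled in.

{"method": "arm_command", "body": {
  "increments": [
    {"dx":0.5,"dy":3.5,"dz":0.5,"wx":0,"wy":0,"wz":0,"grip":0},
    {"dx":1,"dy":7.5,"dz":1,"wx":0,"wy":0,"wz":0,"grip":0},
    {"dx":1.5,"dy":11.5,"dz":2,"wx":0,"wy":0,"wz":0,"grip":0},
    {"dx":2.1,"dy":14.8,"dz":4,"wx":0,"wy":0,"wz":0,"grip":0},
    {"dx":2.1,"dy":14.8,"dz":7,"wx":0,"wy":0,"wz":0,"grip":0},
    {"dx":2.1,"dy":14.8,"dz":8,"wx":0,"wy":0,"wz":0,"grip":0},
    {"dx":2.1,"dy":14.8,"dz":8,"wx":0,"wy":0,"wz":0,"grip":0},
    {"dx":2.1,"dy":14.8,"dz":8,"wx":0,"wy":0,"wz":0,"grip":0},
    {"dx":2.1,"dy":14.8,"dz":8,"wx":0,"wy":0,"wz":0,"grip":0},
    {"dx":2.1,"dy":14.8,"dz":8,"wx":0,"wy":0,"wz":0,"grip":0}
  ]
}}

```text
clock: 1.2
eef_pos: [0.6487, 0.0209, 0.1536]
tool_rot: [0.707, 0.707, 0.001, 0.001]
ft_force: [-0.6, -1.2, 0.1]
grip_width: 0.0004
grasp_force: 0.0
```

Run:
```python
from h import *
o=monitor.get_obs(); print(o["clock"],o["eef_pos"].round(4),o["tool_rot"].round(4),o["ft_force"].round(2),o["joint_vel"].round(3))
im,W,c=cloud("wrist"); cv2.imwrite("pics/w2.png",im[...,::-1])
hsv=cv2.cvtColor(im,cv2.COLOR_RGB2HSV)
m=(cv2.inRange(hsv,(18,120,90),(35,255,255))>0)&(W[...,2]<.08)&(W[...,2]>.066); P=W[m]
print(len(P),np.median(P,0).round(4),P.min(0).round(4),P.max(0).round(4))
im2,W2,_=cloud("side"); cv2.imwrite("pics/s2.png",cv2.resize(im2[90:250,220:440,::-1],None,fx=3,fy=3))
o=monitor.get_obs(); print(o["clock"],o["eef_pos"].round(4),o["ft_force"].round(2))
```

```text
1.2 [0.6487 0.0209 0.1536] [0.7072 0.7071 0.0013 0.0012] [-0.63 -1.23  0.1 ] [ 0.     0.005 -0.005 -0.004 -0.002  0.   ]
2450 [0.6471 0.0225 0.0723] [6.258e-01 1.000e-04 6.950e-02] [0.6683 0.0425 0.0746]
1.3 [0.6484 0.0209 0.1529] [-0.75 -0.   -0.72]
```

View pics/w2.png

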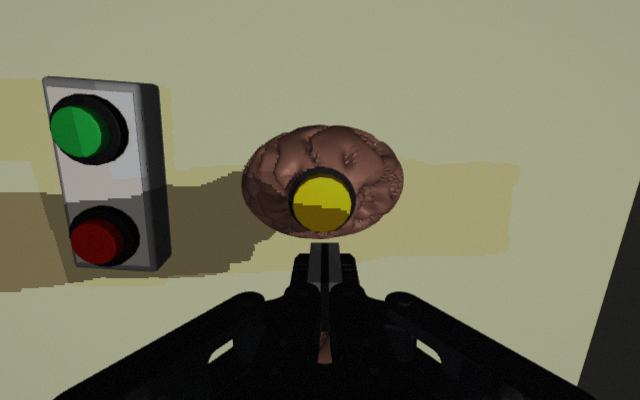

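View pics/s2.png

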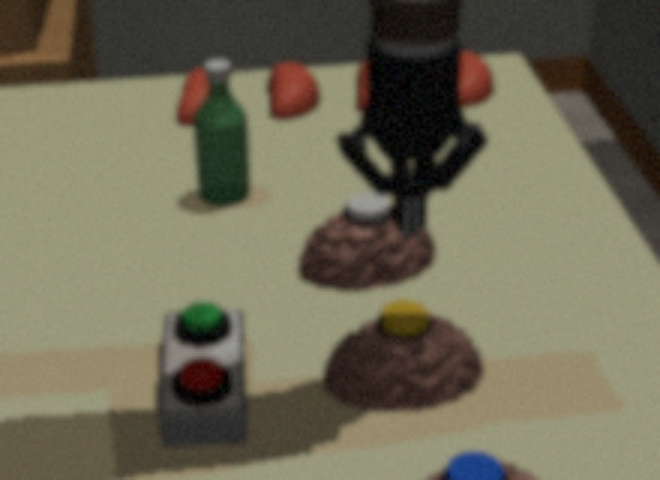

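The pad at (323,203) lines up with the shut fingers at column 322. I'll descend close above it.

{"method": "arm_command", "body": {
  "increments": [
    {"dx":0,"dy":-0.1,"dz":2,"wx":0,"wy":0,"wz":0,"grip":0},
    {"dx":0,"dy":-0.1,"dz":4,"wx":0,"wy":0,"wz":0,"grip":0},
    {"dx":0,"dy":-0.1,"dz":5.5,"wx":0,"wy":0,"wz":0,"grip":0},
    {"dx":0,"dy":-0.1,"dz":6.3,"wx":0,"wy":0,"wz":0,"grip":0},
    {"dx":0,"dy":-0.1,"dz":6.5,"wx":0,"wy":0,"wz":0,"grip":0},
    {"dx":0,"dy":-0.1,"dz":6.5,"wx":0,"wy":0,"wz":0,"grip":0},
    {"dx":0,"dy":-0.1,"dz":6.5,"wx":0,"wy":0,"wz":0,"grip":0},
    {"dx":0,"dy":-0.1,"dz":6.5,"wx":0,"wy":0,"wz":0,"grip":0}
  ]
}}

```text
clock: 2.1
eef_pos: [0.6477, 0.021, 0.0874]
tool_rot: [0.707, 0.707, 0.001, 0.001]
ft_force: [0.3, 0.1, -0.5]
grip_width: -0.0001
grasp_force: 0.0
```

{"method": "arm_command", "body": {
  "increments": [
    {"dx":0,"dy":0,"dz":0.2,"wx":0,"wy":0,"wz":0,"grip":0},
    {"dx":0,"dy":0,"dz":0.4,"wx":0,"wy":0,"wz":0,"grip":0},
    {"dx":0,"dy":0,"dz":0.6,"wx":0,"wy":0,"wz":0,"grip":0},
    {"dx":0,"dy":0,"dz":0.8,"wx":0,"wy":0,"wz":0,"grip":0},
    {"dx":0,"dy":0,"dz":1.0,"wx":0,"wy":0,"wz":0,"grip":0},
    {"dx":0,"dy":0,"dz":1.0,"wx":0,"wy":0,"wz":0,"grip":0},
    {"dx":0,"dy":0,"dz":1.0,"wx":0,"wy":0,"wz":0,"grip":0},
    {"dx":0,"dy":0,"dz":1.0,"wx":0,"wy":0,"wz":0,"grip":0}
  ]
}}

```text
clock: 2.9
eef_pos: [0.6471, 0.021, 0.0764]
tool_rot: [0.707, 0.707, 0.0, 0.0]
ft_force: [-0.5, 0.3, 0.4]
grip_width: -0.0001
grasp_force: 0.0
```

{"method": "arm_command", "body": {
  "increments": [
    {"dx":0,"dy":0,"dz":0.2,"wx":0,"wy":0,"wz":0,"grip":0},
    {"dx":0,"dy":0,"dz":0.4,"wx":0,"wy":0,"wz":0,"grip":0},
    {"dx":0,"dy":0,"dz":0.6,"wx":0,"wy":0,"wz":0,"grip":0},
    {"dx":0,"dy":0,"dz":0.8,"wx":0,"wy":0,"wz":0,"grip":0},
    {"dx":0,"dy":0,"dz":0.9,"wx":0,"wy":0,"wz":0,"grip":0},
    {"dx":0,"dy":0,"dz":0.9,"wx":0,"wy":0,"wz":0,"grip":0},
    {"dx":0,"dy":0,"dz":0.9,"wx":0,"wy":0,"wz":0,"grip":0},
    {"dx":0,"dy":0,"dz":0.9,"wx":0,"wy":0,"wz":0,"grip":0}
  ]
}}

```text
clock: 3.7
eef_pos: [0.6471, 0.021, 0.0676]
tool_rot: [0.707, 0.707, 0.0, 0.0]
ft_force: [-0.4, 0.7, 3.8]
grip_width: -0.0003
grasp_force: 1.8
```

Run:
```python
from h import *
F=[]
for i in range(4):
    o=monitor.get_obs(); F.append(np.r_[o["ft_force"],o["eef_pos"][2]]); im,W,_=cloud("scene")
print(np.round(F,4))
hsv=cv2.cvtColor(im,cv2.COLOR_RGB2HSV)
for nm,A in(("now",(im,W)),("was",(lambda z:(z["im"],z["W"]))(np.load("scene.npz")))):
    h=cv2.cvtColor(A[0],cv2.COLOR_RGB2HSV)
    m=(cv2.inRange(h,(18,110,70),(35,255,255))>0); m[:215]=0;m[240:]=0;m[:,:300]=0;m[:,340:]=0
    P=A[1][m]; P=P[P[:,2]>.055]; print(nm,len(P),np.median(P,0).round(4),np.percentile(P[:,2],[50,75,90]).round(4))
```

```text
[[-0.363   0.6788  3.7626  0.0676]
 [-1.0525 -0.5737  4.4006  0.0676]
 [-1.4359 -1.0489  3.8415  0.0675]
 [ 0.2796 -0.2312  3.3979  0.0675]]
now 131 [0.6557 0.0309 0.0675] [0.0675 0.0689 0.0702]
was 229 [0.6509 0.0244 0.0723] [0.0723 0.0735 0.0742]
```

Force averages about 3.9 N and the pad is about 4.7 mm in, already past half. I'll go slightly deeper for margin, then release.

{"method": "arm_command", "body": {
  "increments": [
    {"dx":0,"dy":0,"dz":0.1,"wx":0,"wy":0,"wz":0,"grip":0},
    {"dx":0,"dy":0,"dz":0.1,"wx":0,"wy":0,"wz":0,"grip":0},
    {"dx":0,"dy":0,"dz":0.1,"wx":0,"wy":0,"wz":0,"grip":0},
    {"dx":0,"dy":0,"dz":0.1,"wx":0,"wy":0,"wz":0,"grip":0}
  ]
}}

```text
clock: 4.3
eef_pos: [0.6471, 0.021, 0.0664]
tool_rot: [0.707, 0.707, 0.0, 0.0]
ft_force: [-0.5, 0.1, 5.4]
grip_width: 0.0002
grasp_force: 2.2
```

{"method": "arm_command", "body": {
  "increments": [
    {"dx":0,"dy":0,"dz":-0.3,"wx":0,"wy":0,"wz":0,"grip":0},
    {"dx":0,"dy":0,"dz":-0.7,"wx":0,"wy":0,"wz":0,"grip":0},
    {"dx":0,"dy":0,"dz":-1.2,"wx":0,"wy":0,"wz":0,"grip":0},
    {"dx":0,"dy":0,"dz":-2.2,"wx":0,"wy":0,"wz":0,"grip":0},
    {"dx":0,"dy":0,"dz":-4,"wx":0,"wy":0,"wz":0,"grip":0},
    {"dx":0,"dy":0,"dz":-6,"wx":0,"wy":0,"wz":0,"grip":0},
    {"dx":0,"dy":0,"dz":-6,"wx":0,"wy":0,"wz":0,"grip":0},
    {"dx":0,"dy":0,"dz":-6,"wx":0,"wy":0,"wz":0,"grip":0},
    {"dx":0,"dy":0,"dz":-6,"wx":0,"wy":0,"wz":0,"grip":0}
  ]
}}

```text
clock: 5.2
eef_pos: [0.6461, 0.021, 0.1251]
tool_rot: [0.707, 0.707, -0.001, -0.001]
ft_force: [0.2, -0.0, -0.4]
grip_width: -0.0002
grasp_force: 0.0
```

Run:
```python
from h import *
im,W,_=cloud("scene")
for nm,A in(("now",(im,W)),("was",(lambda z:(z["im"],z["W"]))(np.load("scene.npz")))):
    h=cv2.cvtColor(A[0],cv2.COLOR_RGB2HSV)
    m=(cv2.inRange(h,(18,110,70),(35,255,255))>0); m[:215]=0;m[240:]=0;m[:,:300]=0;m[:,340:]=0
    P=A[1][m]; P=P[P[:,2]>.055]; print(nm,len(P),np.median(P,0).round(4),np.percentile(P[:,2],[50,75,90]).round(4))
```

```text
now 219 [0.6499 0.0253 0.0723] [0.0723 0.0736 0.0745]
was 229 [0.6509 0.0244 0.0723] [0.0723 0.0735 0.0742]
```

The pad sprang back to 0.0723 and the model did not shift. Next is the green button at (0.468, 0.072).

{"method": "arm_command", "body": {
  "increments": [
    {"dx":1.2,"dy":-4,"dz":0,"wx":0,"wy":0,"wz":0,"grip":0},
    {"dx":2.4,"dy":-8,"dz":0,"wx":0,"wy":0,"wz":0,"grip":0},
    {"dx":3.6,"dy":-12,"dz":0,"wx":0,"wy":0,"wz":0,"grip":0},
    {"dx":4.5,"dy":-15.5,"dz":0,"wx":0,"wy":0,"wz":0,"grip":0},
    {"dx":5.1,"dy":-17.8,"dz":0,"wx":0,"wy":0,"wz":0,"grip":0},
    {"dx":5.1,"dy":-17.8,"dz":2,"wx":0,"wy":0,"wz":0,"grip":0},
    {"dx":5.1,"dy":-17.8,"dz":4,"wx":0,"wy":0,"wz":0,"grip":0},
    {"dx":5.1,"dy":-17.8,"dz":5,"wx":0,"wy":0,"wz":0,"grip":0},
    {"dx":5.1,"dy":-17.8,"dz":5,"wx":0,"wy":0,"wz":0,"grip":0},
    {"dx":5.1,"dy":-17.8,"dz":5,"wx":0,"wy":0,"wz":0,"grip":0}
  ]
}}

```text
clock: 6.25
eef_pos: [0.469, 0.0719, 0.0762]
tool_rot: [0.707, 0.707, -0.0, -0.0]
ft_force: [0.9, 0.0, 0.3]
grip_width: 0.0002
grasp_force: 0.0
```

Run:
```python
from h import *
im,W,c=cloud("wrist"); cv2.imwrite("pics/w3.png",im[...,::-1])
h=cv2.cvtColor(im,cv2.COLOR_RGB2HSV)
m=(cv2.inRange(h,(50,100,40),(75,255,255))>0)&(W[...,2]<.065)&(W[...,2]>.05); P=W[m]
o=monitor.get_obs(); print(o["eef_pos"].round(4)); print(len(P),np.median(P,0).round(4),P.min(0).round(4),P.max(0).round(4))
```

```text
[0.4696 0.072  0.0767]
2160 [0.4675 0.0789 0.0573] [0.4497 0.0639 0.0521] [0.4853 0.0915 0.0592]
```

View pics/w3.png

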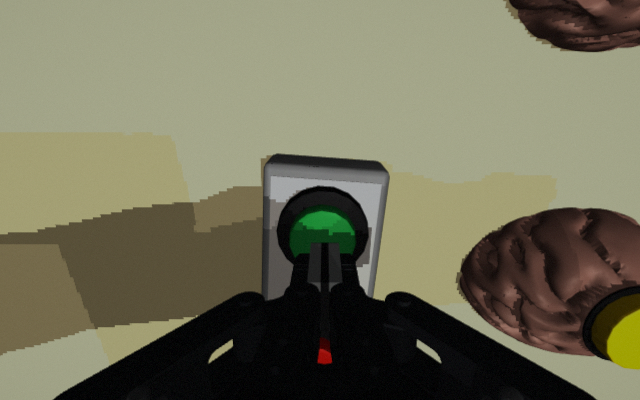

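Button centre is about (0.4675, 0.0725) and the fingers (column 324) are over it at (322,235). I'll press.

{"method": "arm_command", "body": {
  "increments": [
    {"dx":0,"dy":-0.1,"dz":0.7,"wx":0,"wy":0,"wz":0,"grip":0},
    {"dx":0,"dy":-0.1,"dz":1.3,"wx":0,"wy":0,"wz":0,"grip":0},
    {"dx":0,"dy":-0.1,"dz":1.7,"wx":0,"wy":0,"wz":0,"grip":0},
    {"dx":0,"dy":-0.1,"dz":2.0,"wx":0,"wy":0,"wz":0,"grip":0},
    {"dx":0,"dy":-0.1,"dz":2.3,"wx":0,"wy":0,"wz":0,"grip":0},
    {"dx":0,"dy":-0.1,"dz":2.5,"wx":0,"wy":0,"wz":0,"grip":0},
    {"dx":0,"dy":-0.1,"dz":2.5,"wx":0,"wy":0,"wz":0,"grip":0},
    {"dx":0,"dy":-0.1,"dz":2.5,"wx":0,"wy":0,"wz":0,"grip":0}
  ]
}}

```text
clock: 7.1
eef_pos: [0.4678, 0.0719, 0.0515]
tool_rot: [0.707, 0.707, -0.0, -0.0]
ft_force: [-2.6, -0.5, 5.0]
grip_width: -0.0001
grasp_force: 2.3
```

{"method": "arm_command", "body": {
  "increments": [
    {"dx":0,"dy":0,"dz":0.1,"wx":0,"wy":0,"wz":0,"grip":0},
    {"dx":0,"dy":0,"dz":0.1,"wx":0,"wy":0,"wz":0,"grip":0},
    {"dx":0,"dy":0,"dz":0.1,"wx":0,"wy":0,"wz":0,"grip":0}
  ]
}}

```text
clock: 7.4
eef_pos: [0.4678, 0.0719, 0.051]
tool_rot: [0.707, 0.707, 0.0, 0.0]
ft_force: [-4.4, -0.9, 9.4]
grip_width: 0.0002
grasp_force: 4.6
```

{"method": "arm_command", "body": {
  "increments": [
    {"dx":0,"dy":0,"dz":-0.5,"wx":0,"wy":0,"wz":0,"grip":0},
    {"dx":0,"dy":0,"dz":-1.2,"wx":0,"wy":0,"wz":0,"grip":0},
    {"dx":0,"dy":0,"dz":-3,"wx":0,"wy":0,"wz":0,"grip":0},
    {"dx":0,"dy":0,"dz":-6,"wx":0,"wy":0,"wz":0,"grip":0},
    {"dx":0,"dy":0,"dz":-10,"wx":0,"wy":0,"wz":0,"grip":0},
    {"dx":0,"dy":0,"dz":-14,"wx":0,"wy":0,"wz":0,"grip":0},
    {"dx":0,"dy":0,"dz":-16,"wx":0,"wy":0,"wz":0,"grip":0},
    {"dx":0,"dy":0,"dz":-16,"wx":0,"wy":0,"wz":0,"grip":0},
    {"dx":0,"dy":0,"dz":-16,"wx":0,"wy":0,"wz":0,"grip":0},
    {"dx":0,"dy":0,"dz":-16,"wx":0,"wy":0,"wz":0,"grip":0}
  ]
}}

```text
clock: 8.4
eef_pos: [0.4672, 0.0719, 0.2089]
tool_rot: [0.707, 0.707, -0.001, -0.001]
ft_force: [-0.8, -1.0, -0.1]
grip_width: 0.0002
grasp_force: 0.0
```

Run:
```python
from h import *
im,W,_=cloud("scene"); cv2.imwrite("pics/end.png",im[...,::-1])
print(W[204,378].round(4),W[227,319].round(4))
o=monitor.get_obs(); print(o["clock"],o["eef_pos"].round(4),o["joint_vel"].round(3))
```

```text
[0.4761 0.0782 0.0573] [0.6504 0.0247 0.0717]
8.45 [0.4671 0.0719 0.2087] [-0.     0.003  0.     0.003 -0.     0.   ]
```

View pics/end.png

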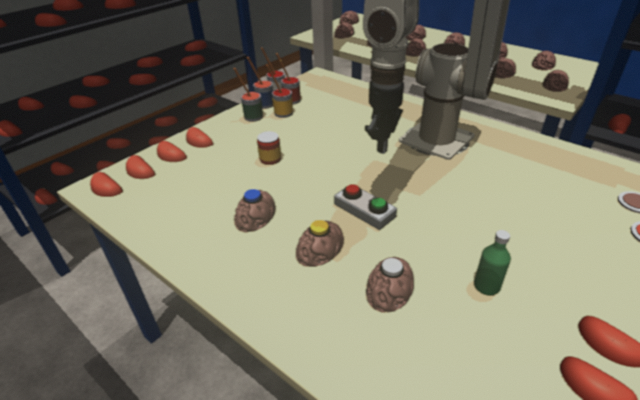

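The final view shows the yellow pad (319,227) and green button (378,204) back up, nothing else moved and the arm clear, so I'm handing in.

```bash
python3 -c "
from workcell import job
print(job.job_done())"
```

```text
the job is handed in; nothing more can be done
None
```

The yellow pad was pressed about 5.6 of 8 mm (about 5 N) and sprang back, then the green button was pressed fully in and released; the arm withdrew clear and the job is handed in, with no verdict shown.

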